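# Draw the axle clip off a castor with a hooked pick

### The job

The castor wheel on the upturned display-stand rail is due for a change: pick up the hooked pick, hook it into the pull eye of the spring clip on the axle end and draw the clip out of its groove with a slow, gentle pull, never forcing the hook against the castor. Put the clip into the round parts dish so it is not lost, and lay the pick back down on the counter, leaving the other things where they are.

Things in the scene. Friction and masses are not known exactly. Their poses are not given: they have to be found in the camera images.
- clip: Oiled dark steel spring clip, 3 thick along y, upright. Origin: axle centre, mid-thickness; seated, its axes match the rail's. Draw it off along -x. Square eye, 6.4 mm, centre x=-16.7, z=0; tab round it x -24 to -9, z -12 to 12; open jaw ends at x=8. Jaw springs: some 6 to 13 N (more if pulled fast), free after 6 to 15 mm of pull. It hangs on a level hook, slides off one tipped 20 to 30 degrees.
- pick: Pick lying flat. Origin: underside of the black handle, 20 wide (y), 22 high, x -55 to 41 mm. Round shank 3.6 thick along +x, axis at z=14, to x=130; there the hook, 3.2 thick, blunt, turns square to +y, its tip at y=18. Shank bent by use: the hook stands anywhere up to 12 mm above or below z=14, unmeasured, so find the eye by feel. Keeps its bend. 60-110 g.
- dish: Round steel parts dish, fixed. Origin: centre of its underside. Rim 112 mm across outside, 22 high; walls 3 mm, lean outward; inner floor 86 mm across at z=4.
- rail: Fixed plywood rail 110 (x) by 270 mm, upside down on a rubber mat, board top at z=21. Origin: underside below the castor wheel's centre. Rail runs along y from -55 to 215, mat 20 mm further. Wheel 100 across, 26 wide, between fork legs (outer faces y=+-18.5), axle along y at z=96. Axle end with the clip points to -y. A second castor without wheel at y=160.
- groove (a point): Centre of the groove in the axle end, at rail x=0, y=-28, z=96 mm: 5 wide, 14 mm across; washer 26 across behind it (y=-25.5), end collar 20 across before it (y=-30.5 to -38.5). The clip's origin lies here while seated. Behind the eye is free space to the fork leg's face, 8 mm past the clip's inner face; that plate ends round, 48 mm across, about the axle.
- old_wheel: Spare castor wheel lying flat, 100 mm across, 30 high. Origin: centre of its underside. Bystander.
- dose_bottle: Plant-feed bottle, 51 across, 125 high, upright. Origin: centre of its underside. Bystander.
- tape_roll: Dark roll of tape lying flat, 59 mm across, 19 high. Origin: centre of its underside. Bystander.

How it is judged:
By the outcome, as a careful person would: the job done as asked, in the order asked, and still so for the second after the job is handed in, with the robot touching nothing.
It also fails if it takes over 67 s, if anything falls off the work surface, if the arm or the gripper's body presses on something with over 40 N, if the wrist force passes 120 N, or if a joint passes its speed limit or range.

### The arm

A 6-joint arm with a two-finger parallel gripper is mounted at the origin on a cart in front of the work surface, level with it; the furniture and walls round the work are solid. World frame = base frame: x ahead of the robot, y to its left, z up, the work surface at z = 0. Lengths are in m, angles in degrees, forces in N, time in s.
With the tool pointing down it reaches from about 0.4 to 0.825 m from the base axis. Payload 7 kg.
Tool frame: the origin (TCP) lies between the finger pads; the fingertips stand 19 mm ahead of it and the grasp point (between the pads) is the TCP; z points along the fingers, y is the line along which they close (so a half turn about z gives the same grasp; the last joint's range is limited). The gripper opens to 88 mm and grips with 3 to 60 N. Pads are 19 mm wide; open, the fingers measure 130 mm over their backs; the gripper's body (78 mm by 193 mm) begins 47 mm behind the grasp point.
Start: joints at [-49.612, 20.546, 0.682, 0, -70.136, -16.507], TCP at [0.273, -0.617, 0.246] pointing down, gripper open.
Joint ranges: [-176.03, 176.03], [-82.01, 121.73], [-58.28, 71.71], [-173.87, 95.51], [-174.79, -0.11], [-173.66, 173.66]. Speed limits (degrees/s): [136.94, 136.94, 172.46, 180, 180, 180].

### API

Orientations are given as [roll, pitch, yaw] about the fixed x, y, z axes, in that order (R = Rz(yaw) Ry(pitch) Rx(roll)).
In Python, from plant import get_obs, snapshot, close_job, spot_in, spot_point gives the robot as it stands.
- The arm moves only by the tool play_rows, never from a script. Its argument "plan" is a list of rows, each a list of 6 numbers: the shift along the tool's x, y, z in cm, then the turn, a rotation vector about the tool's x, y, z in degrees. A call has 1 to 20 rows; each row shifts and turns the commanded pose from where the row before left it, along the tool's axes as they then stand; what a row does not reach is not made up. A row lasts 1/12 s, in which the tool goes at most 41.7 mm and 7.16 degrees, less where a joint would pass 70% of its speed; a pose out of reach is approached as far as the arm can. A call is refused whole if a number of a shift passes 4.17 or a number of a turn 7.16, either way. A call with a gripper value outside its range is refused whole. "grip" is the finger opening in cm, from 0 to 8.76, set as the call begins (left out, the last holds). The fingers move at their own pace and stop on an object; the grip force is fixed at half the most. Time passes only in rows, so rows that do not move let the fingers close. It gives the time, the measured TCP pose, the force, the opening and the grip force at its end, in the units of the state.
- get_obs(): the state, without advancing time (a new reading comes with each control period).
- snapshot(name): name is "scene" or "top"; returns a dict with "frame" (400x640x3 uint8, red, green, blue), "fx", "fy", "cx", "cy" (pixels), "position" and "attitude" of the camera in the world. Camera axes: x right, y down, z forward; pixel columns grow to the right and rows downward; lengths in m; the calibration is good to about 2 mm. A picture is of the moment at which its call begins. There is no depth.
- close_job(): hands the job in; it is judged then, once.
Trained networks look in the newest picture that a camera, given by its name, has taken for a name from the list of things; names that differ only in an ending like _2 or _b are one class to them, and where a whole thing is asked for, a point or a joint stands for the part that bears it (a point fixed in the world has none). Each returns a list of dicts, best first, with "score" (0 to 1); they miss things now and then, are a little off and sometimes report something else, mostly with a low value. They report only what shows in the picture. A call takes as long as a camera call.
- spot_in(camera, thing): "position" ([x, y, z] in m, in world coordinates, good to about 4 mm: the middle of the surface that is visible of it).
- spot_point(camera, thing): "position" ([x, y, z] in m, in world coordinates, good to about 4 mm: a listed point, or the origin of a listed thing).
The state is a dict: "clock": time; "joint_pos": joint angles; "qvel": joint speeds; "tau": joint torques, N m; "tool_pos": TCP position; "orientation": TCP orientation; "force": force on the tool from outside, world axes, zero at the start; "moment": the same for the moment, N m; "opening": finger opening in m; "gripper_force": force on a finger pad.
Only numpy, scipy, OpenCV 4.12 (cv2) and the standard library are available. Lean on these libraries where they do the work, as an engineer would, in place of code of your own. Each camera call takes 0.05 s, during which the arm holds its last target. There are 200 camera calls.

## Working session

There is one attempt and no reset: what is moved stays moved. The work goes in short steps, Python scripts to look and compute and a tool call to move; the robot and the scene stay as the last step left them, time stands still between calls to the robot, and variables do not carry over. Pictures are saved under pics/ and viewed, at most 10 in all, crops included, and the job is handed in when it is done.

Besides the shell and the picture viewer there is one more tool, called after "Request:" as name(argument=value, ...) on one line, values as JSON. play_rows: Moves the arm, as the interface text tells. Its arguments: {"type":"object","properties":{"plan":{"type":"array","items":{"type":"array","items":{"type":"number"}}},"grip":{"type":"number"}},"required":["plan"]}

```bash
mkdir -p pics; ls
cat > h.py <<'E'
import numpy as np, cv2
from plant import *
from scipy.spatial.transform import Rotation as R
np.set_printoptions(precision=4,suppress=True)
def snap(c,f=None):
    s=snapshot(c)
    if f: cv2.imwrite('pics/'+f,s['frame'][:,:,::-1])
    return s
def Rc(s):
    a=np.array(s['attitude'],float)
    return a if a.shape==(3,3) else R.from_euler('xyz',a,degrees=True).as_matrix()
def proj(s,P):
    p=Rc(s).T@(np.array(P)-s['position']); return s['fx']*p[0]/p[2]+s['cx'],s['fy']*p[1]/p[2]+s['cy']
def ray(s,u,v):
    d=Rc(s)@np.array([(u-s['cx'])/s['fx'],(v-s['cy'])/s['fy'],1]);return np.array(s['position']),d/np.linalg.norm(d)
def tri(s1,p1,s2,p2):
    a,d=ray(s1,*p1);b,e=ray(s2,*p2)
    t=np.linalg.lstsq(np.c_[d,-e],b-a,rcond=None)[0];x,y=a+d*t[0],b+e*t[1];return (x+y)/2,np.linalg.norm(x-y)
def onz(s,u,v,z):
    a,d=ray(s,u,v);return a+d*(z-a[2])/d[2]
E
python3 - <<'E'
from h import *
for c in('scene','top'):
    s=snap(c,c+'0.png');print(c,s['position'],s['attitude'],s['fx'],s['cx'],s['cy'])
    for t in('clip','pick','dish','rail','groove','old_wheel','dose_bottle','tape_roll'):
        for f in(spot_in,spot_point):
            try: print(t,f.__name__,[(np.array(d['position']),round(d['score'],2)) for d in f(c,t)[:2]])
            except Exception as e: print(t,f.__name__,e)
print(get_obs())
E
```

```text
pics
scene [-0.1995 -0.8052  0.5524] [-114.9784   -1.148   -46.6714] 410.1072750671675 317.23195972436315 193.48839243142365
clip call [(array([ 0.5524, -0.2742,  0.0991]), 0.51)]
clip call [(array([ 0.5666, -0.2759,  0.0955]), 0.47)]
pick call [(array([ 0.3514, -0.2811,  0.0196]), 0.69)]
pick call [(array([ 0.3608, -0.2741,  0.0026]), 0.97)]
dish call [(array([ 0.5158, -0.4256,  0.0094]), 0.56)]
dish call [(array([ 0.5098, -0.4276, -0.0009]), 0.64)]
rail call [(array([ 0.5546, -0.2345,  0.0235]), 0.64)]
rail call [(array([ 0.5697, -0.2427,  0.    ]), 0.91)]
groove call [(array([ 0.5616, -0.2359,  0.024 ]), 0.87)]
groove call []
old_wheel call [(array([0.6562, 0.0714, 0.0281]), 0.73), (array([0.5189, 0.1026, 0.1058]), 0.54)]
old_wheel call [(array([0.6727, 0.0871, 0.0014]), 0.93)]
dose_bottle call [(array([0.5148, 0.1037, 0.1023]), 0.63)]
dose_bottle call []
tape_roll call [(array([ 0.6178, -0.4182,  0.0139]), 0.78)]
tape_roll call [(array([ 0.6139, -0.4084, -0.0016]), 0.5)]
top [ 0.4302 -0.1576  0.9849] [-173.7278    0.2441  -89.0508] 369.78392862156574 326.69241585516573 203.257377
[... 794 characters left out ...]
l [(array([0.5202, 0.1159, 0.0008]), 0.89)]
tape_roll call [(array([ 0.6159, -0.4047,  0.0218]), 0.7), (array([ 0.5755, -0.1637,  0.0228]), 0.46)]
tape_roll call [(array([ 0.6192, -0.4085,  0.0019]), 0.68)]
{'clock': 1.7, 'joint_pos': array([-49.6105,  20.5464,   0.6823,   0.0023, -70.135 , -16.5075]), 'qvel': array([ 0.0261, -0.0616,  0.0419,  0.0263, -0.0217,  0.0343]), 'tau': array([ -0.0005, -58.2373,  29.3299,   7.0024,   0.0126,  -0.    ]), 'tool_pos': array([ 0.2733, -0.6172,  0.2456]), 'orientation': array([-179.9985,   -0.0018, -156.1172]), 'force': array([-0.2845, -0.0475,  0.2272]), 'moment': array([-0.0073,  0.0065,  0.0299]), 'gripper_force': 0.0, 'opening': 0.08786786855213835}
```

View pics/scene0.png

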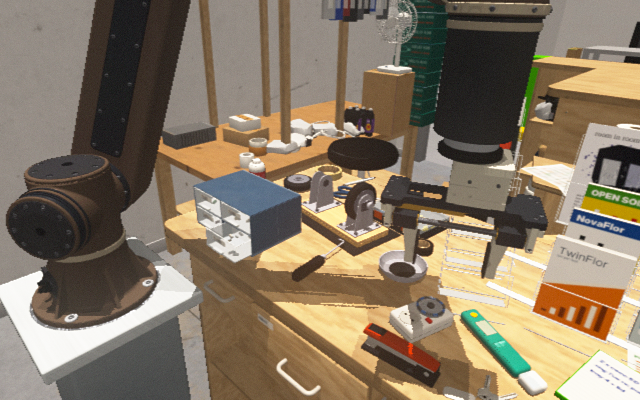

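View pics/top0.png

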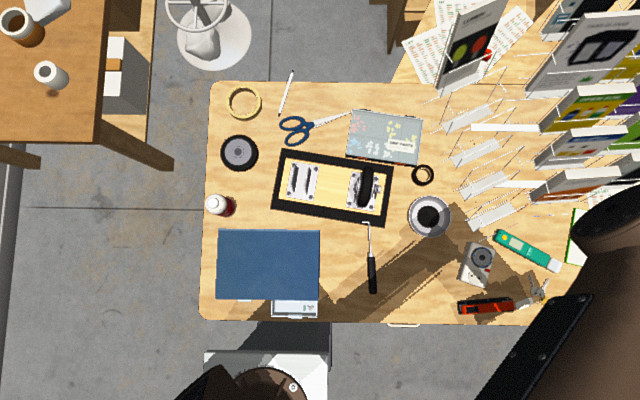

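The scene view shows the pick at (318,265) with its hook near (343,241), the dish at (403,267) and the castor wheel at (360,205). The top view has the pick handle at (372,272), the hook at (366,223), the dish at (429,216) and the wheel castor at (365,188). I'll zoom in next.

Run:
```python
import cv2
a=cv2.imread('pics/top0.png');b=cv2.imread('pics/scene0.png')
cv2.imwrite('pics/topc.png',cv2.resize(a[160:300,325:465],None,fx=4.2,fy=4.2,interpolation=cv2.INTER_CUBIC))
cv2.imwrite('pics/scc.png',cv2.resize(b[165:285,285:445],None,fx=5,fy=5,interpolation=cv2.INTER_CUBIC))
```

```text
(no output)
```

View pics/topc.png

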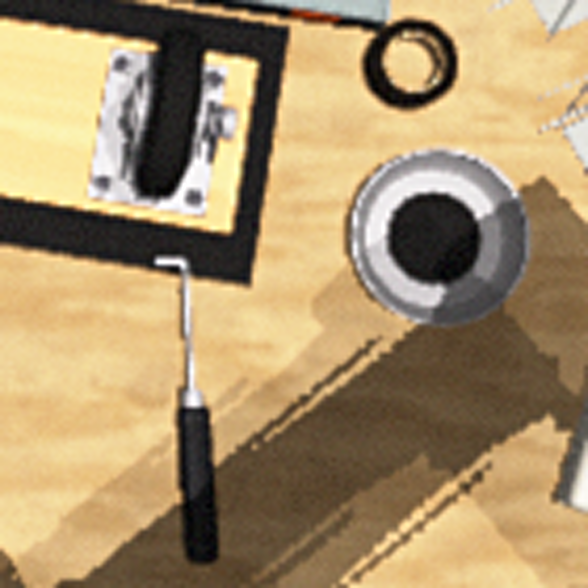

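View pics/scc.png

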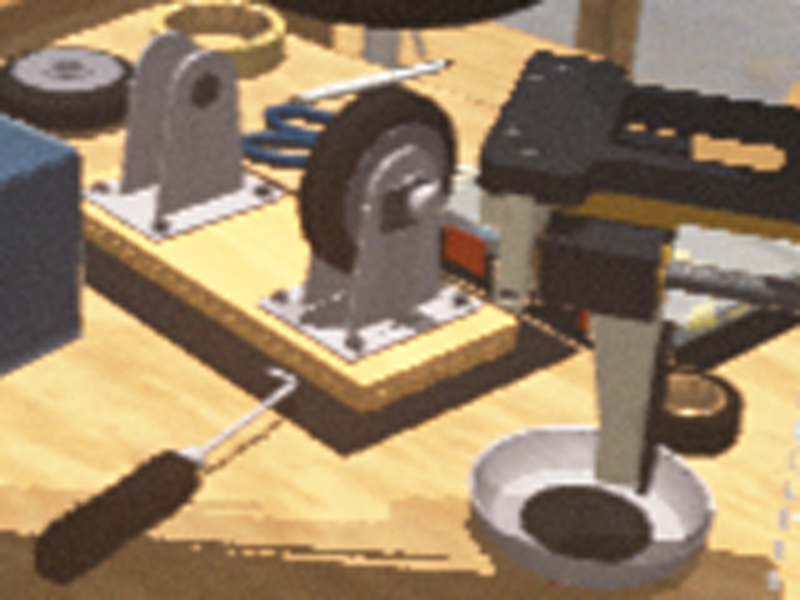

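The top crop shows the pick's handle front at (194,400), the hook corner at (184,262), the hook tip at (157,261) and the mat corners at (250,285) and (289,28). The scene crop has the hook corner at (294,377), the tip at (270,372), the axle end at (430,195) and the dark clip at (400,190).

Run:
```python
from h import *
T=snap('top');S=snap('scene')
t=lambda u,v:((u-.5)/4.2+325,(v-.5)/4.2+160)
c=lambda u,v:((u-.5)/5+285,(v-.5)/5+165)
for n,a,b in(('corner',(184,262),(294,377)),('tip',(157,261),(270,372)),('shank0',(193,398),(200,458)),('axle end',(237,122),(432,195)),('rear',(201,562),(50,565))):
    print(n,*tri(T,t(*a),S,c(*b)))
    # heights fixed
P=lambda u,v,z:onz(T,*t(u,v),z)
a,b=P(250,285,0.002),P(289,28,.002);print('mat edge',a,b,np.degrees(np.arctan2(b[1]-a[1],b[0]-a[0])))
a,b=P(232,236,.021),P(258,60,.021);print('board edge',a,b,np.degrees(np.arctan2(b[1]-a[1],b[0]-a[0])))
a,b=P(201,562,.012),P(188,300,.014);print('pick',a,b,np.degrees(np.arctan2(b[1]-a[1],b[0]-a[0])),P(194,405,.014))
print('corner',P(184,262,.014),'dish',P(439,238,.015))
o=get_obs();print(o['tool_pos'],o['clock'])
print('box',onz(T,320,231,.1),onz(T,320,298,.1))
```

```text
corner [ 0.488  -0.262   0.0192] 0.0005247977347120757
tip [ 0.4887 -0.2458  0.0147] 0.00019815646789795454
shank0 [ 0.4059 -0.2704  0.014 ] 0.0046877947799512975
axle end [ 0.5639 -0.2831  0.1011] 0.0009567145790859411
rear [ 0.3052 -0.2755  0.0087] 0.0027083745147770755
mat edge [ 0.4753 -0.3058  0.002 ] [ 0.6409 -0.331   0.002 ] -8.636760497230673
board edge [ 0.5047 -0.2918  0.021 ] [ 0.616 -0.308  0.021] -8.313947235540784
pick [ 0.3046 -0.2742  0.012 ] [ 0.4648 -0.2654  0.014 ] 3.15016918788334 [ 0.4    -0.2693  0.014 ]
corner [ 0.4885 -0.2628  0.014 ] dish [ 0.506  -0.4219  0.015 ]
[ 0.2732 -0.6172  0.2456] 1.8
box [ 0.4605 -0.1373  0.1   ] [ 0.304  -0.1402  0.1   ]
```

Request:
play_rows(plan=[[-1,1.28,0.3,0,0,0],[-2,2.56,0.8,0,0,0],[-2,2.56,1.3,0,0,0],[-2,2.56,1.3,0,0,0],[-2,2.56,1.3,0,0,0],[-2,2.56,1.3,0,0,0],[-2,2.56,1.3,0,0,0],[-2,2.56,1.3,0,0,0],[-2,2.56,1.3,0,0,0],[-2,2.56,1.3,0,0,0],[-2,2.56,1.3,0,0,0],[-1,1.28,1,0,0,0],[0,0,0,0,0,5.1],[0,0,0,0,0,5.1],[0,0,0,0,0,5.1],[0,0,0,0,0,5.1],[0,0,0,0,0,0]], grip=5)

```text
clock: 3.22
tool_pos: [0.3606, -0.2706, 0.1078]
orientation: [-180.0, 0.0, -176.7]
force: [0.7, -0.4, -0.1]
opening: 0.0497
gripper_force: 0.0
```

```bash
cat >> h.py <<'E'
def go(P,yaw=None,roll=0):
    "print shift in present tool axes (cm); turn to tool with x opposite pick-x at given pick yaw/roll"
    o=get_obs();M=R.from_euler('xyz',o['orientation'],degrees=True)
    print('pos',o['tool_pos'],'ori',o['orientation'],'clk',o['clock'],'F',o['force'],'M',o['moment'],'op',o['opening'],'gf',o['gripper_force'])
    print('shift cm',100*M.inv().apply(np.array(P)-o['tool_pos']))
    if yaw is not None:
        t=R.from_euler('z',yaw,degrees=True)*R.from_euler('x',roll,degrees=True)*R.from_matrix([[-1,0,0],[0,1,0],[0,0,-1.]])
        print('turn deg',np.degrees((M.inv()*t).as_rotvec()))
E
python3 -c "
from h import *
go([.36,-.271,.023],3.4)"
```

```text
pos [ 0.3606 -0.2706  0.1078] ori [-179.9909    0.0266 -176.7277] clk 3.2167 F [ 0.7176 -0.4386 -0.128 ] M [-0.0332  0.028  -0.0117] op 0.04970534806644065 gf 0.0
shift cm [ 0.0695 -0.0378  8.4759]
turn deg [-0.0091  0.0266 -0.1277]
```

Request:
play_rows(plan=[[0,0,1.5,0,0,0],[0,0,2,0,0,0],[0,0,2,0,0,0],[0,0,1.5,0,0,0],[0,0,1,0,0,0],[0,0,0.45,0,0,0],[0,0,0,0,0,0]])

```text
clock: 3.8
tool_pos: [0.3599, -0.2706, 0.0223]
orientation: [180.0, -0.1, -176.4]
force: [0.2, -0.1, 0.5]
opening: 0.05
gripper_force: 0.0
```

Request:
play_rows(plan=[[0,0,0,0,0,0],[0,0,0,0,0,0],[0,0,0,0,0,0],[0,0,0,0,0,0],[0,0,0,0,0,0],[0,0,0,0,0,0]], grip=0)

```text
clock: 4.3
tool_pos: [0.3607, -0.2707, 0.0235]
orientation: [-180.0, 0.0, -176.5]
force: [-1.1, 1.0, 4.0]
opening: 0.0202
gripper_force: 30.0
```

Request:
play_rows(plan=[[0,0,-0.6,0,0,0],[0,0,-1.2,0,0,0],[0,0,-2,0,0,0],[0,0,-2,0,0,0],[0,0,-1.6,0,0,0],[0,0,-0.8,0,0,2],[0,0,0,0,0,4],[0,0,0,0,0,4],[0,0,0,0,0,2],[-0.6,-0.1,0,0,0,0],[-1.2,-0.1,0,0,0,0],[-1.4,-0.2,0,0,0,0],[-1.4,-0.1,0,0,0,0],[-0.8,-0.1,0,0,0,0],[-0.2,0,0,0,0,0],[0,0,0,0,0,0],[0,0,0,0,0,0]])

```text
clock: 5.72
tool_pos: [0.4144, -0.2847, 0.1047]
orientation: [180.0, -0.1, 171.5]
force: [-0.4, 0.2, -0.8]
opening: 0.0196
gripper_force: 30.0
```

Run:
```python
from h import *
S=snap('scene','s1.png');T=snap('top','t1.png')
go([.4151,-.2846,.1055],-8.5)
a=cv2.imread('pics/t1.png');b=cv2.imread('pics/s1.png')
e=np.array([.5489,-.2692,.096])
pt,ps=proj(T,e),proj(S,e);print(pt,ps)
f=lambda im,p:cv2.resize(im[int(p[1])-25:int(p[1])+25,int(p[0])-32:int(p[0])+32],None,fx=12,fy=12,interpolation=cv2.INTER_CUBIC)
i=np.vstack([f(a,pt),f(b,ps)])
i=np.hstack([f(a,pt)[:,184:584],f(b,ps)[:,184:584]])
print(int(pt[0]),int(pt[1]),int(ps[0]),int(ps[1]),i.shape)
cv2.imwrite('pics/c1.png',i)
```

```text
pos [ 0.4142 -0.2847  0.105 ] ori [179.9904  -0.031  171.4802] clk 5.8167 F [ 0.7841  0.6422 -1.5537] M [-0.0702 -0.0558 -0.035 ] op 0.019909747791362342 gf 29.992087483406067
shift cm [-0.0847  0.0238 -0.0539]
turn deg [ 0.0096 -0.031  -0.0198]
(np.float64(375.1220184307193), np.float64(195.40288650380901)) (np.float64(363.2219700826407), np.float64(205.80367638523236))
375 195 363 205 (600, 800, 3)
```

View pics/c1.png

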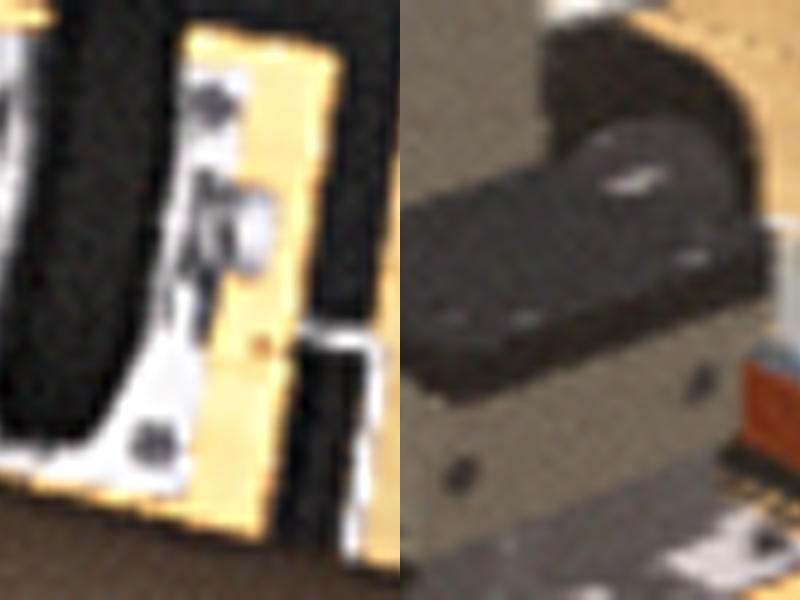

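Request:
play_rows(plan=[[0,-0.6,0,0,0,0],[0,-0.6,0,0,0,3],[0,0,0,0,0,6],[0,0,0,0,0,6],[0,0,0,0,0,3],[0,0,0,0,0,0],[0,0,0,0,0,0],[0,0,0,0,0,0]])

```text
clock: 6.48
tool_pos: [0.413, -0.2969, 0.1052]
orientation: [180.0, 0.0, 153.6]
force: [-0.4, -0.3, -0.2]
opening: 0.02
gripper_force: 30.0
```

```bash
cat > look.py <<'E'
from h import *
import sys
n=sys.argv[1];dz=float(sys.argv[2])
S=snap('scene','s%s.png'%n);T=snap('top','t%s.png'%n)
o=get_obs();M=R.from_euler('xyz',o['orientation'],degrees=True)
e=o['tool_pos']+M.apply([-.13,.009,dz]);print(o['clock'],o['tool_pos'],o['orientation'],o['force'])
L=[]
for im,s in((cv2.imread('pics/t%s.png'%n),T),(cv2.imread('pics/s%s.png'%n),S)):
    p=proj(s,e);u0,v0=int(p[0])-20,int(p[1])-30
    print('u0,v0',u0,v0,'pred tip',proj(s,o['tool_pos']+M.apply([-.13,.018,dz])))
    L.append(cv2.resize(im[v0:v0+60,u0:u0+40],None,fx=10,fy=10,interpolation=cv2.INTER_CUBIC))
cv2.imwrite('pics/c%s.png'%n,np.hstack(L))
E
python3 look.py 2 .006
```

```text
6.5833 [ 0.4131 -0.2968  0.1051] [179.9986   0.006  153.5592] [-0.5093 -0.1207 -0.8865]
u0,v0 387 172 pred tip (np.float64(404.07735436133714), np.float64(200.3922003550677))
u0,v0 365 187 pred tip (np.float64(383.7332982788365), np.float64(215.57421148892013))
```

View pics/c2.png

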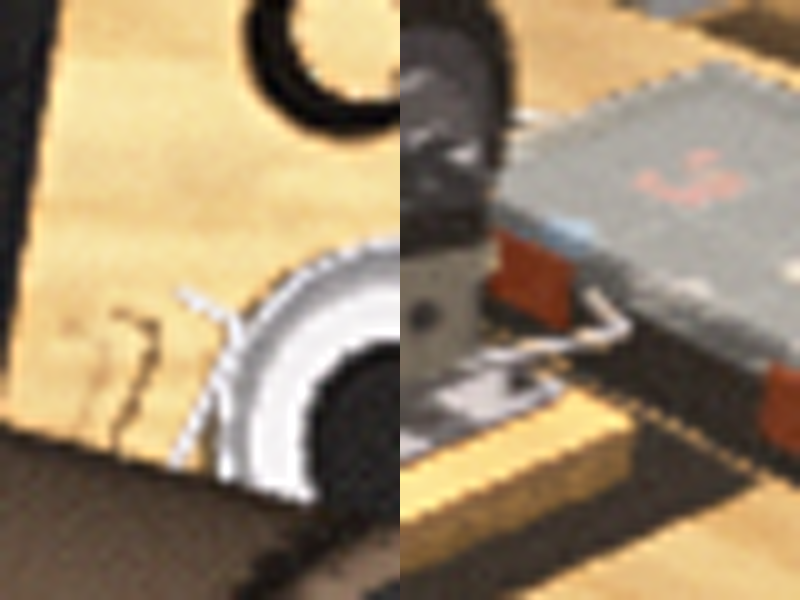

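The hook is clear in both views. In the top half the tip is at (182,292) and the corner at (240,327). In the scene half the tip is at (190,293) and the corner at (228,327).

Run:
```python
from h import *
from scipy.optimize import least_squares
S=snap('scene');T=snap('top');o=get_obs();M=R.from_euler('xyz',o['orientation'],degrees=True)
g=lambda u0,v0,x,y:np.array([u0+(x-4.5)/10,v0+(y-4.5)/10])
tt,tc=g(387,172,182,292),g(387,172,238,327);st,sc=g(365,187,190,293),g(365,187,227,327)
for a,b in((tt,st),(tc,sc)):
    P,e=tri(T,a,S,b);print(P,e,'tool mm',1e3*M.inv().apply(P-o['tool_pos']))
for c in(0,): 
  def f(q):
    r=[]
    for y,a,b in((.0175,tt,st),(.000,tc,sc)):
        P=o['tool_pos']+M.apply([q[0],q[1]+y,q[2]]);r+=[proj(T,P)-a,proj(S,P)-b]
    return np.hstack(r)
  s=least_squares(f,[-.13,0,.006]);print(1e3*s.x,s.fun)
# initial pictures, same points: tool at (.3607,-.2707,.0235) yaw 3.5
M=R.from_euler('xyz',[180,0,-176.5],degrees=True);p0=np.array([.3607,-.2707,.0235])
t=lambda u,v:np.array(((u-.5)/4.2+325-.5,(v-.5)/4.2+160-.5));c=lambda u,v:np.array(((u-.5)/5+284.5,(v-.5)/5+164.5))
for a,b in(((157,261),(270,372)),((184,262),(294,377))):
    P,e=tri(T,t(*a),S,c(*b));print(P,'tool mm',1e3*M.inv().apply(P-p0))
# axle end
print(tri(T,t(237,122),S,c(432,195)))
```

```text
[ 0.5362 -0.3396  0.0994] 0.0012211746243024628 tool mm [-129.305    16.5059    5.7221]
[ 0.5287 -0.3541  0.0986] 0.000910469546637339 tool mm [-129.0417    0.2383    6.5511]
[-129.1754   -0.369     6.1481] [-0.4949  0.1086  0.0663  0.0088  0.44   -0.0691 -0.0012 -0.0116]
[ 0.4896 -0.244   0.0151] tool mm [-130.2931   18.7552    8.434 ]
[ 0.4889 -0.2603  0.0195] tool mm [-128.5815    2.5621    3.9746]
(array([ 0.5647, -0.2814,  0.1017]), np.float64(0.0018570647987952696))
```

Request:
play_rows(plan=[[0,0,0,0,0,-3],[0,0,0,0,0,-6],[0,0,0,0,0,-6],[0,0,0,0,0,-3],[0,0.6,0.1,0,0,0],[-0.1,0.6,0.2,0,0,0],[0,0,0,0,0,0],[0,0,0,0,0,0],[0,0,0,0,0,0]])

```text
clock: 7.43
tool_pos: [0.416, -0.2848, 0.1021]
orientation: [-180.0, -0.0, 171.5]
force: [0.4, -0.5, -0.6]
opening: 0.0198
gripper_force: 30.0
```

```bash
python3 -c "
from h import *
go([.4152,-.2849,.1022],-8.5)"
```

```text
pos [ 0.416  -0.2848  0.1021] ori [-179.9984   -0.0024  171.4684] clk 7.4333 F [ 0.3665 -0.5005 -0.587 ] M [-0.0158  0.0006  0.0235] op 0.019766271747109654 gf 29.992189407348633
shift cm [ 0.0778 -0.021  -0.0132]
turn deg [-0.0016 -0.0024 -0.0316]
```

Request:
play_rows(plan=[[0.05,0.3,0,0,0,0],[0,0.4,0,0,0,0],[0,0.3,0,0,0,0],[0,0.2,0,0,0,0],[0,0,0,0,0,0],[0,0,0,0,0,0]])

```text
clock: 7.93
tool_pos: [0.4173, -0.2729, 0.1021]
orientation: [-180.0, 0.0, 171.5]
force: [-0.7, -0.9, -0.8]
opening: 0.0199
gripper_force: 30.0
```

Request:
play_rows(plan=[[0,0.05,0,0,0,0],[0,0.05,0,0,0,0],[0,0.05,0,0,0,0],[0,0.05,0,0,0,0],[0,0,0,0,0,0]])

```text
clock: 8.35
tool_pos: [0.4175, -0.2711, 0.102]
orientation: [180.0, 0.0, 171.5]
force: [-0.7, -0.1, -0.1]
opening: 0.0201
gripper_force: 30.0
```

Request:
play_rows(plan=[[0,0.05,0,0,0,0],[0,0.05,0,0,0,0],[0,0.05,0,0,0,0],[0,0,0,0,0,0]])

```text
clock: 8.68
tool_pos: [0.4177, -0.2695, 0.102]
orientation: [180.0, -0.0, 171.5]
force: [-0.0, -0.7, -0.2]
opening: 0.0198
gripper_force: 30.0
```

Request:
play_rows(plan=[[0,0.05,0,0,0,0],[0,0.05,0,0,0,0],[0,0,0,0,0,0]])

```text
clock: 8.93
tool_pos: [0.4178, -0.2686, 0.102]
orientation: [180.0, -0.0, 171.5]
force: [0.8, -0.1, -1.1]
opening: 0.0197
gripper_force: 30.0
```

Request:
play_rows(plan=[[0,0.05,0,0,0,0],[0,0.05,0,0,0,0],[0,0,0,0,0,0]])

```text
clock: 9.18
tool_pos: [0.418, -0.2676, 0.1021]
orientation: [-180.0, -0.0, 171.5]
force: [0.1, 0.0, -0.6]
opening: 0.0199
gripper_force: 30.0
```

Request:
play_rows(plan=[[0,0.05,0,0,0,0],[0,0.05,0,0,0,0],[0,0,0,0,0,0]])

```text
clock: 9.43
tool_pos: [0.4181, -0.2666, 0.1021]
orientation: [180.0, -0.0, 171.5]
force: [-0.0, 0.5, -1.0]
opening: 0.0197
gripper_force: 30.0
```

Request:
play_rows(plan=[[0,0.05,0,0,0,0],[0,0.05,0,0,0,0],[0,0,0,0,0,0]])

```text
clock: 9.68
tool_pos: [0.4183, -0.2656, 0.1021]
orientation: [180.0, 0.0, 171.5]
force: [0.4, -0.4, -0.7]
opening: 0.0197
gripper_force: 30.0
```

Request:
play_rows(plan=[[0,0.05,0,0,0,0],[0,0.05,0,0,0,0],[0,0,0,0,0,0]])

```text
clock: 9.93
tool_pos: [0.4184, -0.2646, 0.1021]
orientation: [180.0, -0.0, 171.5]
force: [-1.0, 0.3, -0.2]
opening: 0.0195
gripper_force: 30.0
```

Run:
```python
from h import *
T=snap('top','t3.png');o=get_obs();print(o['tool_pos'],o['force'],o['moment'],o['clock'])
M=R.from_euler('xyz',o['orientation'],degrees=True)
a=cv2.imread('pics/t3.png')[175:215,350:400]
cv2.imwrite('pics/c3.png',cv2.resize(a,None,fx=15,fy=15,interpolation=cv2.INTER_CUBIC))
for n,p in(('tip',[-.1293,.0176,.0062]),('cor',[-.1293,0,.0062])):
    u,v=proj(T,o['tool_pos']+M.apply(p));print(n,(u-350+.5)*15,(v-175+.5)*15)
```

```text
[ 0.4184 -0.2646  0.1021] [ 0.0351 -0.058  -1.2177] [-0.0465 -0.0126 -0.0114] 9.9833
tip 366.7929778851456 313.38326318776285
cor 474.61173227387945 331.10207887634647
```

View pics/c3.png

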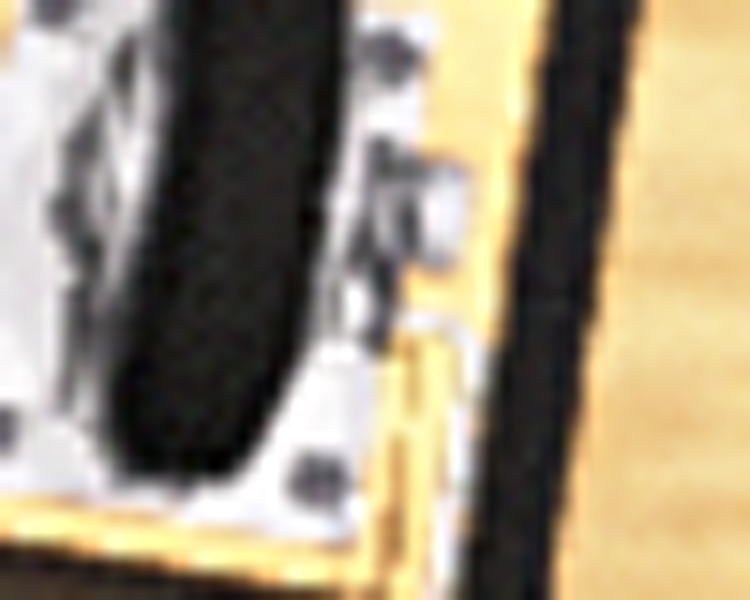

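The corner is at (465,325), and the hook runs left and passes under the clip's tab at about (390,310) with no contact felt. The tip is therefore in the eye. I'll go a little deeper, then pull slowly.

Request:
play_rows(plan=[[0,0.05,0,0,0,0],[0,0.05,0,0,0,0],[0,0.05,0,0,0,0],[0,0.05,0,0,0,0],[0,0,0,0,0,0]])

```text
clock: 10.4
tool_pos: [0.4187, -0.2626, 0.1021]
orientation: [180.0, -0.0, 171.5]
force: [-0.4, 1.1, -0.3]
opening: 0.0201
gripper_force: 30.0
```

Request:
play_rows(plan=[[0.03,0,0,0,0,0],[0.03,0,0,0,0,0],[0.03,0,0,0,0,0],[0.03,0,0,0,0,0],[0.03,0,0,0,0,0],[0.03,0,0,0,0,0],[0,0,0,0,0,0]])

```text
clock: 10.98
tool_pos: [0.4174, -0.2625, 0.1022]
orientation: [-180.0, 0.1, 171.5]
force: [1.9, -0.2, -0.7]
opening: 0.0199
gripper_force: 30.0
```

Request:
play_rows(plan=[[0.03,0,0,0,0,0],[0.03,0,0,0,0,0],[0.03,0,0,0,0,0],[0.03,0,0,0,0,0],[0.03,0,0,0,0,0],[0.03,0,0,0,0,0],[0,0,0,0,0,0]])

```text
clock: 11.57
tool_pos: [0.4165, -0.2624, 0.1025]
orientation: [-180.0, 0.1, 171.5]
force: [5.2, -1.0, -0.7]
opening: 0.0199
gripper_force: 30.0
```

Request:
play_rows(plan=[[0.03,0,0,0,0,0],[0.03,0,0,0,0,0],[0.03,0,0,0,0,0],[0.03,0,0,0,0,0],[0.03,0,0,0,0,0],[0.03,0,0,0,0,0],[0.03,0,0,0,0,0],[0.03,0,0,0,0,0],[0,0,0,0,0,0]])

```text
clock: 12.32
tool_pos: [0.4158, -0.2623, 0.1031]
orientation: [-180.0, 0.3, 171.5]
force: [9.4, -0.4, -1.7]
opening: 0.0198
gripper_force: 30.0
```

Request:
play_rows(plan=[[0.03,0,0,0,0,0],[0.03,0,0,0,0,0],[0.03,0,0,0,0,0],[0.03,0,0,0,0,0],[0.03,0,0,0,0,0],[0.03,0,0,0,0,0],[0.03,0,0,0,0,0],[0.03,0,0,0,0,0],[0,0,0,0,0,0]])

```text
clock: 13.07
tool_pos: [0.414, -0.262, 0.1033]
orientation: [-180.0, 0.4, 171.5]
force: [10.9, -1.3, -1.5]
opening: 0.0196
gripper_force: 30.0
```

Request:
play_rows(plan=[[0.03,0,0,0,0,0],[0.03,0,0,0,0,0],[0.03,0,0,0,0,0],[0.03,0,0,0,0,0],[0.03,0,0,0,0,0],[0.03,0,0,0,0,0],[0.03,0,0,0,0,0],[0.03,0,0,0,0,0],[0.03,0,0,0,0,0],[0.03,0,0,0,0,0]])

```text
clock: 13.9
tool_pos: [0.4066, -0.2609, 0.1017]
orientation: [180.0, -0.1, 171.5]
force: [-0.7, -0.1, -0.7]
opening: 0.0199
gripper_force: 30.0
```

Request:
play_rows(plan=[[0.03,0,0,0,0,0],[0.03,0,0,0,0,0],[0.03,0,0,0,0,0],[0.03,0,0,0,0,0],[0.03,0,0,0,0,0],[0.03,0,0,0,0,0],[0.03,0,0,0,0,0],[0.03,0,0,0,0,0],[0.03,0,0,0,0,0],[0.03,0,0,0,0,0]])

```text
clock: 14.73
tool_pos: [0.4044, -0.2606, 0.1021]
orientation: [-180.0, -0.0, 171.5]
force: [-0.3, 1.2, -0.6]
opening: 0.0195
gripper_force: 30.0
```

Request:
play_rows(plan=[[0.05,0,0,0,0,0],[0.05,0,0,0,0,0],[0.05,0,0,0,0,0],[0.05,0,0,0,0,0],[0.05,0,0,0,0,0],[0.05,0,0,0,0,0],[0.05,0,0,0,0,0],[0.05,0,0,0,0,0],[0.1,0,0,0,0,0],[0.1,0,0,0,0,0],[0.1,0,0,0,0,0],[0.1,0,0,0,0,0],[0.1,0,0,0,0,0],[0.15,0,0,0,0,0],[0.2,0,0,0,0,0],[0.2,0,0,0,0,0],[0.2,0,0,0,0,0],[0.2,0,0,0,0,0],[0.1,0,0,0,0,0],[0,0,0,0,0,0]])

```text
clock: 16.4
tool_pos: [0.3849, -0.2576, 0.1021]
orientation: [180.0, -0.0, 171.5]
force: [-0.7, -0.2, -1.7]
opening: 0.0194
gripper_force: 30.0
```

Run:
```python
from h import *
T=snap('top','t4.png');S=snap('scene','s4.png');o=get_obs();print(o['tool_pos'],o['force'],o['clock'])
M=R.from_euler('xyz',o['orientation'],degrees=True)
L=[]
for c,s,n in(('top',T,'t4'),('scene',S,'s4')):
    u,v=proj(s,o['tool_pos']+M.apply([-.1293,.012,.0062]));u,v=int(u),int(v)
    L.append(cv2.resize(cv2.imread('pics/%s.png'%n)[v-25:v+25,u-16:u+16],None,fx=12,fy=12,interpolation=cv2.INTER_CUBIC))
    print(c,[(round(d['score'],2),np.array(d['position'])) for d in spot_in(c,'clip')[:2]])
cv2.imwrite('pics/c4.png',np.hstack(L))
```

```text
[ 0.3852 -0.2577  0.1021] [ 0.1233 -0.1763 -0.4788] 16.5
top []
scene []
```

View pics/c4.png

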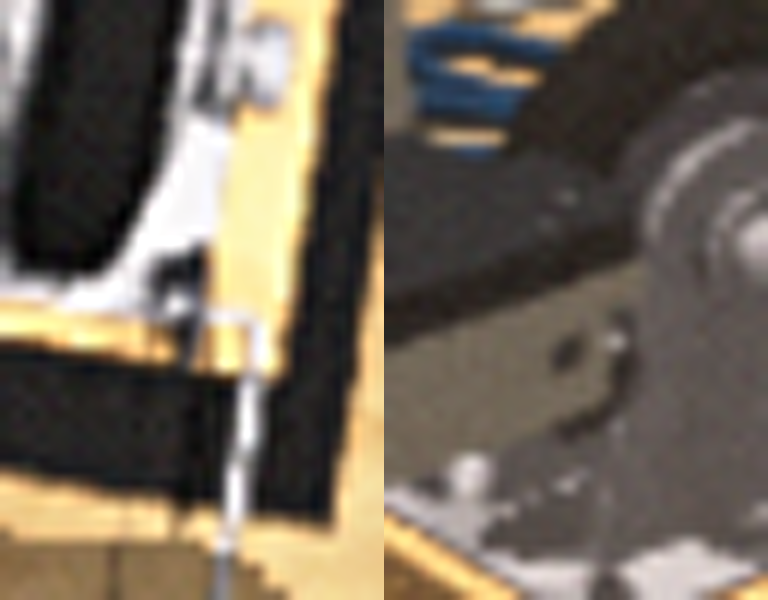

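The clip hangs on the hook at (185,300) in the top half, with the tip showing just past it, and the axle end is bare. I'll carry it gently to the dish.

Request:
play_rows(plan=[[0,-0.2,0,0,0,0],[0,-0.4,0,0,0,0],[0,-0.6,0,0,0,0],[0,-0.8,0,0,0,0],[-0.15,-1,0,0,0,0],[-0.15,-1,0.1,0,0,0],[-0.15,-1,0.2,0,0,0],[-0.15,-1,0.2,0,0,0],[-0.15,-1,0.2,0,0,0],[-0.15,-1,0.2,0,0,0],[-0.15,-1,0.2,0,0,0],[-0.15,-1,0.2,0,0,0],[-0.15,-1,0.2,0,0,0],[-0.15,-1,0.2,0,0,0],[-0.15,-1,0.2,0,0,0],[-0.15,-1,0.1,0,0,0],[0,-0.8,0,0,0,0],[0,-0.6,0,0,0,0],[0,-0.4,0,0,0,0],[0,-0.2,0,0,0,0]])

```text
clock: 18.27
tool_pos: [0.3791, -0.4191, 0.0821]
orientation: [-180.0, 0.0, 171.5]
force: [0.2, 0.4, -1.3]
opening: 0.0198
gripper_force: 30.0
```

Run:
```python
from h import *
S=snap('scene','s5.png');T=snap('top','t5.png')
go([.379,-.419,.058],-8.5)
o=get_obs();M=R.from_euler('xyz',o['orientation'],degrees=True);h=o['tool_pos']+M.apply([-.1293,.012,.0062]);print('hook',h)
L=[]
for s,n in((T,'t5'),(S,'s5')):
    u,v=map(int,proj(s,h));print(u-20,v-30)
    L.append(cv2.resize(cv2.imread('pics/%s.png'%n)[v-30:v+30,u-20:u+20],None,fx=10,fy=10,interpolation=cv2.INTER_CUBIC))
cv2.imwrite('pics/c5.png',np.hstack(L))
```

```text
pos [ 0.3792 -0.4187  0.0821] ori [-179.9994    0.0067  171.4619] clk 18.3667 F [-0.2402 -0.3871 -0.7709] M [ 0.0018  0.0036 -0.0297] op 0.019778460266329657 gf 29.992098212242126
shift cm [ 0.0161 -0.0295  2.4129]
turn deg [-0.0006  0.0067 -0.0381]
hook [ 0.5088 -0.4261  0.0759]
417 183
388 212
```

View pics/c5.png

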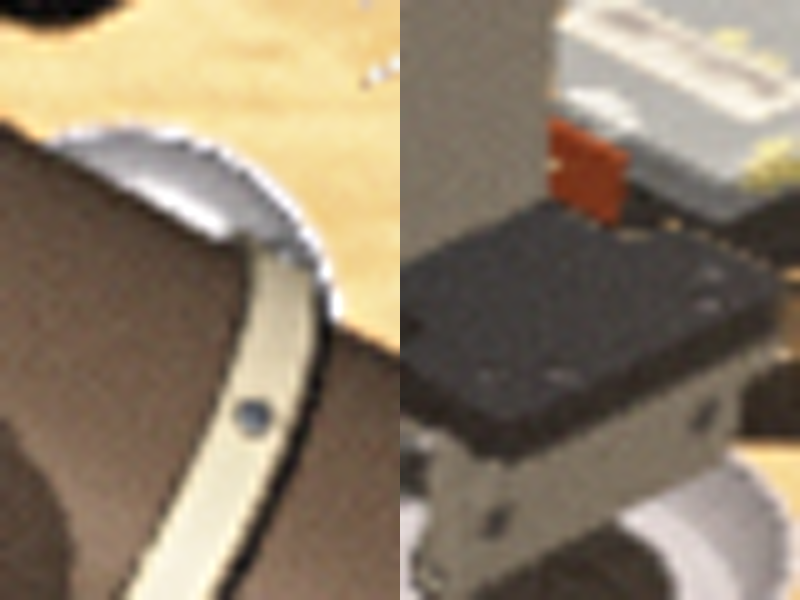

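Both views are blocked by the arm here: the top shows only the dish rim at (300,250), and the scene shows the gripper body. I'll rely on the measured pose, lower, and tip the hook.

Request:
play_rows(plan=[[0,0,0.1,0,0,0],[0,0,0.3,0,0,0],[0,0,0.4,0,0,0],[0,0,0.4,0,0,0],[0,0,0.2,0,0,0],[0,0,0,0,0,0],[0,0,0,2,0,0],[0,0,0,3,0,0],[0,0,0,3,0,0],[0,0,0,3,0,0],[0,0,0,3,0,0],[0,0,0,3,0,0],[0,0,0,3,0,0],[0,0,0,3,0,0],[0,0,0,3,0,0],[0,0,0,3,0,0],[0,0,0,3,0,0],[0,0,0,2,0,0],[0,0,0,0,0,0],[0,0,0,0,0,0]])

```text
clock: 20.03
tool_pos: [0.3885, -0.4232, 0.0727]
orientation: [-146.6, -0.6, 171.2]
force: [-0.5, -0.3, -0.8]
opening: 0.0198
gripper_force: 30.0
```

Request:
play_rows(plan=[[0,0,0,0,0,0],[0,0,0,0,0,0],[0,0,0,0,0,0],[0,0,0,0,0,0],[0,0,0,0,0,0],[0,0,0,0,0,0],[0,0,0,0,0,0],[0,0,0,0,0,0]])

```text
clock: 20.7
tool_pos: [0.3885, -0.4234, 0.073]
orientation: [-146.5, -0.5, 171.1]
force: [0.3, 0.0, -1.5]
opening: 0.0197
gripper_force: 30.0
```

Run:
```python
from h import *
for c in('top','scene'):
    s=snap(c,c+'6.png')
    for f in(spot_in,spot_point): print(c,[(round(d['score'],2),np.array(d['position'])) for d in f(c,'clip')[:2]])
go([.379,-.419,.058],-8.5)
```

```text
top [(0.49, array([ 0.5152, -0.395 ,  0.0062]))]
top [(0.55, array([ 0.5154, -0.4087,  0.0056]))]
scene []
scene [(0.41, array([ 0.5133, -0.415 ,  0.0067]))]
pos [ 0.3885 -0.4234  0.073 ] ori [-146.5177   -0.5525  171.1247] clk 21.0 F [-0.3347  0.539  -1.3788] M [ 1.9301 -0.3431 -0.0144] op 0.01980499869405806 gf 29.992091953754425
shift cm [0.9906 1.0749 1.0968]
turn deg [-33.4801  -0.6463  -0.2031]
```

Request:
play_rows(plan=[[0,-0.28,-0.42,0,0,0],[0,-0.55,-0.83,0,0,0],[0,-0.83,-1.25,0,0,0],[0,-0.83,-1.25,0,0,0],[0,-0.55,-0.83,0,0,0],[0,-0.28,-0.42,0,0,0],[0,0,0,-3,0,0],[0,0,0,-5,0,0],[0,0,0,-6,0,0],[0,0,0,-6,0,0],[0,0,0,-6,0,0],[0,0,0,-5,0,0],[0,0,0,-2.5,0,0],[0,0,0,0,0,0],[0,0,0,0,0,0]])

```text
clock: 22.25
tool_pos: [0.3858, -0.4287, 0.1339]
orientation: [-175.6, -1.0, 170.6]
force: [0.8, 0.8, -0.5]
opening: 0.0195
gripper_force: 30.0
```

Run:
```python
from h import *
for c in('top','scene'):
    s=snap(c,c+'7.png')
    print(c,[(round(d['score'],2),np.array(d['position'])) for d in spot_in(c,'clip')[:2]])
go([.35,-.29,.0232],3.4)
```

```text
top []
scene []
pos [ 0.3855 -0.4272  0.1338] ori [-175.6307   -1.0286  170.7938] clk 22.45 F [ 0.6173  0.7091 -0.4787] M [ 0.2835 -0.131   0.0143] op 0.020193089210953554 gf 29.992148280143738
shift cm [ 5.501  13.7904 10.14  ]
turn deg [ -4.2384  -1.5046 -12.5606]
```

Request:
play_rows(plan=[[0,0,0,-1,-0.4,-3],[0,0,0,-1.4,-0.5,-4],[0,0,0,-1.2,-0.4,-4],[0,0,0,-0.6,-0.2,-1.5],[0,0,0,0,0,0],[0,0,0,0,0,0],[0,0,0,0,0,0]])

```text
clock: 23.03
tool_pos: [0.3861, -0.4274, 0.1342]
orientation: [-179.9, 0.0, -176.7]
force: [-0.1, 0.2, -0.6]
opening: 0.0196
gripper_force: 30.0
```

Run:
```python
from h import *
go([.35,-.29,.0235],3.4)
```

```text
pos [ 0.3861 -0.4274  0.1342] ori [-179.9478    0.0445 -176.7296] clk 23.0333 F [-0.0893  0.2136 -0.5798] M [ 0.0069  0.0407 -0.0317] op 0.019632624948298375 gf 29.992200136184692
shift cm [ 2.8239 13.9378 11.0504]
turn deg [-0.0523  0.0445 -0.1296]
```

Request:
play_rows(plan=[[0.4,0.5,0,0,0,0],[0.6,1.2,0,0,0,0],[0.6,1.8,0,0,0,0],[0.6,2,0,0,0,0],[0.6,2,0,0,0,0],[0,2,0,0,0,0],[0,2,0,0,0,0],[0,1.4,0,0,0,0],[0,0.8,0.5,0,0,0],[0,0.2,1.2,0,0,0],[0,0,2,0,0,0],[0,0,2,0,0,0],[0,0,2,0,0,0],[0,0,1.2,0,0,0],[0,0,0.6,0,0,0],[0,0,0,0,0,0],[0,0,0,0,0,0]])

```text
clock: 24.45
tool_pos: [0.3504, -0.2907, 0.0392]
orientation: [-180.0, 0.1, -176.7]
force: [1.0, 0.2, -0.3]
opening: 0.0196
gripper_force: 30.0
```

Run:
```python
from h import *
go([.35,-.29,.0235],3.4)
for c in('top','scene'):
    s=snap(c,c+'8.png')
    print(c,[(round(d['score'],2),np.array(d['position'])) for d in spot_in(c,'clip')[:2]])
```

```text
pos [ 0.3504 -0.2907  0.0392] ori [-179.9737    0.0562 -176.6859] clk 24.45 F [ 0.9716  0.1514 -0.2733] M [-0.0507 -0.0212  0.0157] op 0.01961495617151012 gf 29.992081224918365
shift cm [0.0419 0.0773 1.569 ]
turn deg [-0.0263  0.0562 -0.0859]
top []
scene [(0.38, array([ 0.5133, -0.4017,  0.0069]))]
```

Request:
play_rows(plan=[[0,0,0.6,0,0,0],[0,0,0.4,0,0,0],[0,0,0.2,0,0,0],[0,0,0.1,0,0,0],[0,0,0.1,0,0,0],[0,0,0.1,0,0,0],[0,0,0.05,0,0,0],[0,0,0,0,0,0]])

```text
clock: 25.32
tool_pos: [0.3505, -0.2907, 0.0236]
orientation: [-180.0, 0.1, -176.7]
force: [-0.2, -0.7, -0.3]
opening: 0.0194
gripper_force: 30.0
```

Request:
play_rows(plan=[[0,0,0.05,0,0,0],[0,0,0.03,0,0,0],[0,0,0,0,0,0]])

```text
clock: 25.57
tool_pos: [0.3505, -0.2907, 0.0235]
orientation: [-180.0, 0.1, -176.7]
force: [-2.0, 3.1, 9.1]
opening: 0.0199
gripper_force: 30.0
```

Request:
play_rows(plan=[[0,0,0,0,0,0],[0,0,0,0,0,0],[0,0,0,0,0,0],[0,0,0,0,0,0],[0,0,-0.5,0,0,0],[0,0,-1.2,0,0,0],[0,0,-2,0,0,0],[0,0,-3,0,0,0],[0,0,-3,0,0,0],[0,0,-3,0,0,0],[0,0,-2,0,0,0],[1.5,0,-2,0,0,0],[2,-2,0,0,0,0],[0,-3,0,0,0,0],[0,-3,0,0,0,0],[0,-3,0,0,0,0],[0,-3,0,0,0,0],[0,-3,0,0,0,0],[0,-2,0,0,0,0],[0,0,0,0,0,0]], grip=5)

```text
clock: 27.23
tool_pos: [0.3261, -0.4855, 0.1893]
orientation: [-180.0, 0.0, -176.8]
force: [1.3, -0.6, 0.3]
opening: 0.0501
gripper_force: 0.0
```

Run:
```python
from h import *
T=snap('top','top9.png');S=snap('scene','scene9.png');o=get_obs();print(o['tool_pos'],o['force'],o['clock'])
for c in('top','scene'):
    for t in('clip','pick'): print(c,t,[(round(d['score'],2),np.array(d['position'])) for d in spot_in(c,t)[:2]])
a=cv2.imread('pics/top9.png')[165:305,340:480];b=cv2.imread('pics/scene9.png')
u,v=map(int,proj(S,[.46,-.36,.02]))
L=[cv2.resize(a,(400,400),interpolation=cv2.INTER_CUBIC),cv2.resize(b[v-65:v+65,u-65:u+65],(400,400),interpolation=cv2.INTER_CUBIC)]
cv2.imwrite('pics/c9.png',np.hstack(L))
```

```text
[ 0.3257 -0.4827  0.1894] [ 0.3476  0.6889 -0.1567] 27.3333
top clip [(0.64, array([ 0.5739, -0.1655,  0.0228]))]
top pick [(0.73, array([ 0.3496, -0.2869,  0.0213]))]
scene clip [(0.52, array([ 0.5162, -0.4025,  0.0083]))]
scene pick [(0.65, array([ 0.3387, -0.2994,  0.0173]))]
```

View pics/c9.png

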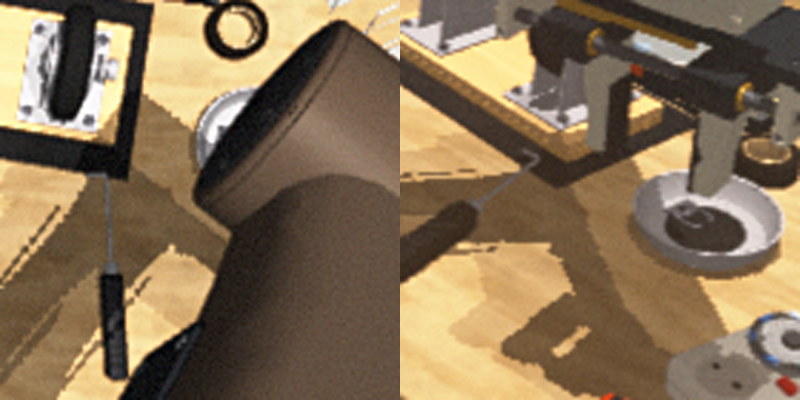

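The clip lies in the dish at (690,215) in the right half. The pick lies on the counter, with its handle at (115,325) in the left half and its hook at (530,158) in the right half. The gripper is clear of everything, so I'm handing in.

```bash
python3 -c "
from plant import close_job
print(close_job())"
```

```text
the job is handed in; nothing more can be done
None
```

The job is handed in at about 27 s: I drew the clip out with a slow pull (about 11 N at the highest reading), put it in the parts dish and laid the pick back on the counter, and the robot touched none of the other things.

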